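# Take the clamp dog out of the T-slot rail

## Task

Release the clamp dog: press its teal quarter-turn head down and turn it ninety degrees until its cam catches and the head stays down when let go. The cam may be set to either hand, so if it comes up against its stop, turn it the other way rather than force it. Then slide the dog along the T-slot, still standing level, out past the rail's open end, lift it clear and set it down gently, upright on its nut in the kit tray, leaving the other things on the cart where they are.

Things in the scene. Friction and masses are not known exactly. Their poses are not given: they have to be found in the camera images.
- rail: Aluminium T-slot rail fixed to the cart, 240 (x) x 100 (y) x 36 mm high. Origin: centre of its underside, on the cart top. x runs along the slot towards the open end (x = +120 mm), z up; a steel end plate closes the -x end. The slot lies on y = 0: throat 18 mm wide and 12 mm deep, under it an undercut 30 mm wide and 14 mm high.
- slot_open_end (a point): Middle of the slot's open end at the rail's top face (36 mm up); axes as the rail's. The nut (40 mm long) leaves the slot only lengthwise: the dog can be lifted once its origin is 20 mm or more beyond this point along x.
- dog: Dark steel clamp dog, about 0.45 kg. Origin: centre of its flat sole on the rail's top face, over the slot; x along the slot as the rail's, z up. Block 52 (x) x 40 (y) x 24 mm high, to be gripped by its 40 mm wide sides, with a 4 mm jaw on the -x end. A tenon 44 x 15 x 8 mm under the sole runs in the throat with 1.5 mm play each side.
- bridge_top (a point): Top of the steel cam bridge that stands on the dog's block, under the teal head: 24 (x) x 39 (y) mm, top 37 mm above the sole. Fingers that hold the head and press it down 6 mm must stay above it.
- nut_foot (a point): Centre of the underside of the dog's T-nut, 40 (x) x 26 (y) x 7 mm high: 19 mm below the sole when clamped, about 22 mm when released. A spring clamps the nut up against the slot's lips with about 9 N. Released, it hangs 3 mm below the lips and the dog slides freely; the dog stands on this face in the tray.
- head_grip (a point): Centre of the teal head, a flat wing 36 long (this point's x) x 10 thick (y) x 18 mm high (z), 53 mm above the sole when clamped (top 62, underside 44 mm). It turns about its own vertical axis, which is the dog's, and moves down with the nut when pressed. A white line on top shows its length.
- quarter_turn (a joint): Angle of the teal head on the dog, rad, counter-clockwise from above positive: near 0 clamped, +1.57 or -1.57 released. Not pressed, it is blocked after 0.2 rad; pressed 4.5 mm or more it turns with under 0.1 N m, but a hidden stop may end one direction short (anywhere from 0.7 rad on); the other is then free. Let go within 0.08 of 1.57, its cam bar springs up into a notch and catches.
- clamp_nut (a joint): How far head, stud and nut are pressed down, m: about 0 clamped, solid stop at 0.006, about 0.0027 when caught in the released position. The spring pushes back with 9 N at the top, 14 N at the stop.
- kit_tray: Loose grey kit tray with a dark liner, empty, 150 (x) x 130 (y) x 16 mm high, floor and walls 4 mm thick, about 0.9 kg. Origin: centre of its underside. With the dog standing in it on its nut, the sole is about 26 mm above the tray's underside, clear of the walls.
- collet_block: Bystander: loose matte black collet block, 52 x 52 x 68 mm, origin at the centre of its underside.
- pin_case: Bystander: walnut gauge pin case, 105 (x) x 185 (y) x 41 mm, origin at the centre of its underside.
- index_plate: Bystander: steel indexing plate 110 x 110 mm with a knurled brass knob, 39 mm high, fixed; origin at the centre of its underside.
- wrench: Bystander: loose wrench about 160 mm long, lying flat.
- hex_key: Bystander: loose hex key, 91 x 30 mm, lying flat.
- spare_tnut: Bystander: loose spare T-nut, 40 x 26 x 16 mm.
Not all that is in view belongs to the job. There is more than one size of the kit_tray; the job needs the larger.

How it is judged (in metres and radians):
On the way, in this order (a step that is already met when the one before it is completed fails the run):
1. the teal head is turned a quarter turn and has sprung up into the catch, with the dog still in the slot within 20 mm of its start ((value of joint quarter_turn above 1.4 rad or value of joint quarter_turn below -1.4 rad) and value of joint clamp_nut between 0.0015 and 0.004 m and distance of dog from where it was at the start of the episode below 0.02 m), for 0.2 s.
2. the dog has run lengthwise out of the slot: its origin is beyond the open end, on the slot's line, still at the height at which it slid (x of dog in the frame of slot_open_end between 0.008 and 0.08 m and y of dog in the frame of slot_open_end between -0.015 and 0.015 m and z of dog in the frame of slot_open_end between -0.02 and 0.006 m).
At the end, for the whole second after the job is handed in: The dog stands upright (within 0.1 rad) on its nut on the kit tray's floor, its origin within 58 mm (x) and 50 mm (y) of the tray's centre, released and at rest, and the tray lies flat (x of dog in the frame of kit_tray between -0.058 and 0.058 m and y of dog in the frame of kit_tray between -0.05 and 0.05 m and z of dog in the frame of kit_tray between 0.019 and 0.031 m and angle between dog's own z axis and vertical below 0.1 rad and angle between kit_tray's own z axis and vertical below 0.05 rad and linear speed of dog below 0.02 m/s and angular speed of dog below 0.2 rad/s); the robot touches nothing.
It fails at once if the dog is dragged more than 12 mm along the slot while its head is not turned to release (distance of dog from where it was at the start of the episode above 0.012 m and x of dog in the frame of slot_open_end below 0.015 m and z of dog in the frame of slot_open_end below 0.01 m and value of joint quarter_turn between -1.1 and 1.1 rad).
It fails at once if the dog is pressed, pried or forced against the rail with more than 60 N (contact force between dog and rail above 60 N).
It fails at once if the dog is dropped (it falls faster than 0.6 m/s out of the fingers) (linear speed of dog above 0.6 m/s and contact force between the fingers and dog below 0.1 N).
It fails at once if the kit tray is shoved more than 40 mm (distance of kit_tray from where it was at the start of the episode above 0.04 m).
It fails at once if a bystander is moved more than 25 mm (distance of any of collet_block, pin_case, wrench, hex_key, spare_tnut from where it was at the start of the episode above 0.025 m).
It also fails if it takes over 72 s, if anything falls off the work surface, if the arm or the gripper's body presses on something with over 40 N, if the wrist force passes 120 N, or if a joint passes its speed limit or range.

## Robot

A 6-joint arm with a two-finger parallel gripper is mounted at the origin on the work surface. World frame = base frame: x ahead of the robot, y to its left, z up, the work surface at z = 0. Lengths are in mm, angles in rad, forces in N, time in s.
With the tool pointing down it reaches from about 300 to 875 mm from the base axis. Payload 6.4 kg.
Tool frame: the origin (TCP) lies at the very end of the fingers, on their centre line; the grasp point (between the pads) lies 19 mm behind it; z points along the fingers, y is the line along which they close (so a half turn about z gives the same grasp; the last joint's range is limited). The gripper opens to 85 mm and grips with 20 to 120 N. Pads are 22 mm wide; open, the fingers measure 114 mm over their backs; the gripper's body (76 mm by 85 mm) begins 54 mm behind the grasp point. The pads swing forward as they close: fully open they stand 13 mm farther back than shut.
Start: joints at [1.093, 0.181, 1.607, -0, 1.354, -0.206], TCP at [154.356, 553.909, 231.288] pointing down, gripper open.
Joint ranges: [-2.99, 2.99], [-0.89, 2.07], [0.3, 2.58], [-1.14, 4.28], [0, 2.63], [-3.12, 3.12]. Speed limits (rad/s): [2.57, 2.57, 3.01, 3.14, 3.14, 3.14].

## Interface

Orientations are given as a unit quaternion [w, x, y, z].
In Python, from plant import sensors, read_camera, job gives the robot as it stands.
- The arm moves only by the tool step_arm, never from a script. Its argument "commands" is a list of rows, each an object with "offset": the shift along the world's x, y, z in units of 0.25 m (1.0 is 0.25 m), a list of three; "dr": the turn, a rotation vector about the world's x, y, z in units of pi rad (1.0 is pi rad), a list of three; "hand": the gripper's target within -1 to 1 (shut at 1, half-way at 0, fully open at -1). A call has 1 to 12 rows; each row is the pose to reach, as a shift and turn from the pose commanded when the call began, turning the shorter way round; what a row does not reach only later rows make up. A row lasts 1/8 s, in which the tool goes at most 62.5 mm and 10.7 degrees, less where a joint would pass 70% of its speed; a pose out of reach is approached as far as the arm can. A call with a number of a shift or a turn outside -1 to 1 is refused whole. A call with a gripper value outside its range is refused whole. The fingers move at their own pace and stop on an object; "grip_force" is the grip in N (left out, the last holds). Time passes only in rows, so rows that repeat a pose let the fingers close. It gives the time, the measured TCP pose, the force, the opening and the grip force at its end, in the units of the state.
- sensors.get_obs(): the state, without advancing time (a new reading comes with each control period).
- read_camera(name): name is "scene" or "top"; returns a dict with "frame" (384x512x3 uint8, red, green, blue), "vertical_fov" (degrees; the focal length in pixels is half the picture's height over the tangent of half this angle, whatever the lens; pixels are square), "cx", "cy" (the principal point, pixels), "dist" ([k1, k2, p1, p2, k3] as OpenCV has them; the pictures are not rectified), "R" (3x3) and "t" (3): a world point X has camera coordinates R X + t. Camera axes: x right, y down, z forward; pixel columns grow to the right and rows downward; lengths in mm; the calibration is good to about 2 mm. A picture is of the moment at which its call begins. There is no depth.
- job.hand_in(): hands the job in; it is judged then, once.
The state is a dict: "time_s": time; "q": joint angles; "qvel": joint speeds; "joint_torque": joint torques, N m; "position": TCP position; "tcp_rot": TCP orientation; "wrist_force": force on the tool from outside, world axes, zero at the start; "torque": the same for the moment, N m; "finger_gap": finger opening in mm; "finger_force": force on a finger pad.
Only numpy, scipy, OpenCV 4.12 (cv2) and the standard library are available. Lean on these libraries where they do the work, as an engineer would, in place of code of your own. Each camera call takes 0.05 s, during which the arm holds its last target. There are 200 camera calls.

## Working session

There is one attempt and no reset: what is moved stays moved. The work goes in short steps, Python scripts to look and compute and a tool call to move; the robot and the scene stay as the last step left them, time stands still between calls to the robot, and variables do not carry over. Pictures are saved under pics/ and viewed, at most 10 in all, crops included, and the job is handed in when it is done.

Besides the shell and the picture viewer there is one more tool, called after "Emit:" as name([rows], argument=value, ...), one row to a line, values as JSON. step_arm: Moves the arm, as the interface text tells. Shifts and turns lie within -1 to 1; 1 stands for 0.25 m of shift or pi rad of turn. Its arguments: {"type":"object","properties":{"commands":{"type":"array"},"grip_force":{"type":"number"}},"required":["commands"]}

```bash
mkdir -p pics; cat > h.py <<'E'
import numpy as np, cv2
from plant import sensors, read_camera, job
def cam(n):
    c=read_camera(n); f=c["frame"]; h=f.shape[0]
    fl=h/2/np.tan(np.radians(c["vertical_fov"])/2)
    c["K"]=np.array([[fl,0,c["cx"]],[0,fl,c["cy"]],[0,0,1.]]); c["d"]=np.array(c["dist"],float)
    c["R"]=np.array(c["R"]); c["t"]=np.array(c["t"],float); return c
def ray(c,uv):
    p=cv2.undistortPoints(np.array(uv,float).reshape(-1,1,2),c["K"],c["d"]).reshape(-1,2)
    d=np.c_[p,np.ones(len(p))]@c["R"]; return -c["R"].T@c["t"],d
def onz(c,uv,z):
    o,d=ray(c,uv); return o+d*((z-o[2])/d[:,2])[:,None]
def proj(c,X):
    return cv2.projectPoints(np.array(X,float).reshape(-1,3),cv2.Rodrigues(c["R"])[0],c["t"],c["K"],c["d"])[0].reshape(-1,2)
def save(n,im): cv2.imwrite(f"pics/{n}.png",cv2.cvtColor(im,cv2.COLOR_RGB2BGR))
E
python3 - <<'E'
from h import *
for n in("scene","top"):
    c=cam(n); save(n+"0",cv2.resize(c["frame"],(800,600),interpolation=cv2.INTER_CUBIC))
    print(n,c["K"][0,0],(-c["R"].T@c["t"]).round(),c["R"].round(2).tolist(),c["d"])
print(sensors.get_obs())
E
```

```text
scene 446.69892201889127 [1061. -767.  754.] [[0.85, 0.52, -0.02], [0.29, -0.5, -0.81], [-0.44, 0.69, -0.58]] [-0.1050208  0.         0.         0.         0.       ]
top 353.97325529718165 [ 402.    7. 1176.] [[-0.03, -1.0, 0.01], [-0.99, 0.03, -0.14], [0.14, -0.02, -0.99]] [-0.05812761  0.          0.          0.          0.        ]
{'time_s': 0.1, 'q': array([ 1.09270261e+00,  1.81474852e-01,  1.60788988e+00, -6.13352883e-05,
        1.35377627e+00, -2.06286454e-01]), 'qvel': array([-0.00088757, -0.00081982, -0.0046018 , -0.00174706,  0.00027258,
       -0.00066786]), 'joint_torque': array([-4.82044902e-05, -4.45880413e+01, -3.52237773e+01, -3.33356938e-04,
        4.10330438e-03, -1.36204127e-05]), 'position': array([154.1386391 , 553.45241583, 230.47843491]), 'tcp_rot': array([-2.31568527e-04,  1.35479061e-01,  9.90779907e-01, -7.39338632e-04]), 'wrist_force': array([ 0.68751228, -0.19146321,  0.77908543]), 'torque': array([ 0.00494643, -0.04488819, -0.01076956]), 'finger_force': 0.0, 'finger_gap': 85.24737356520669}
```

View pics/scene0.png

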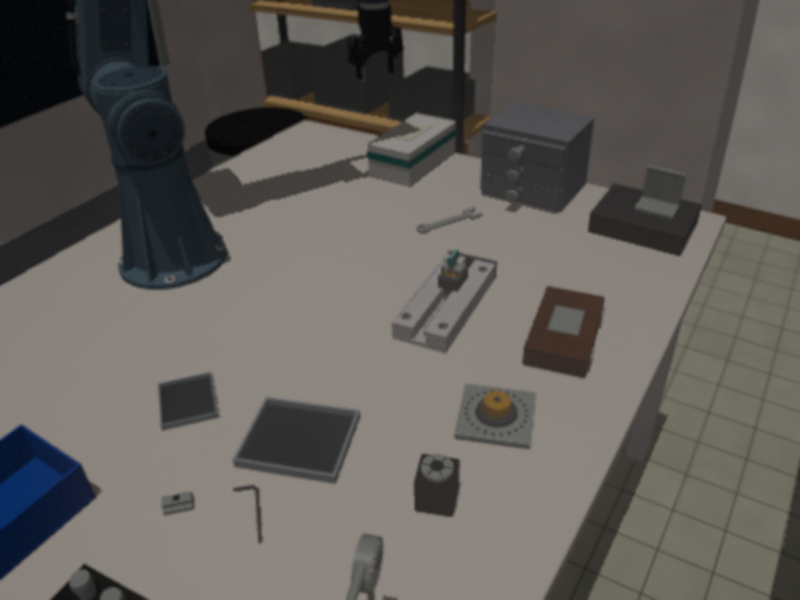

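View pics/top0.png

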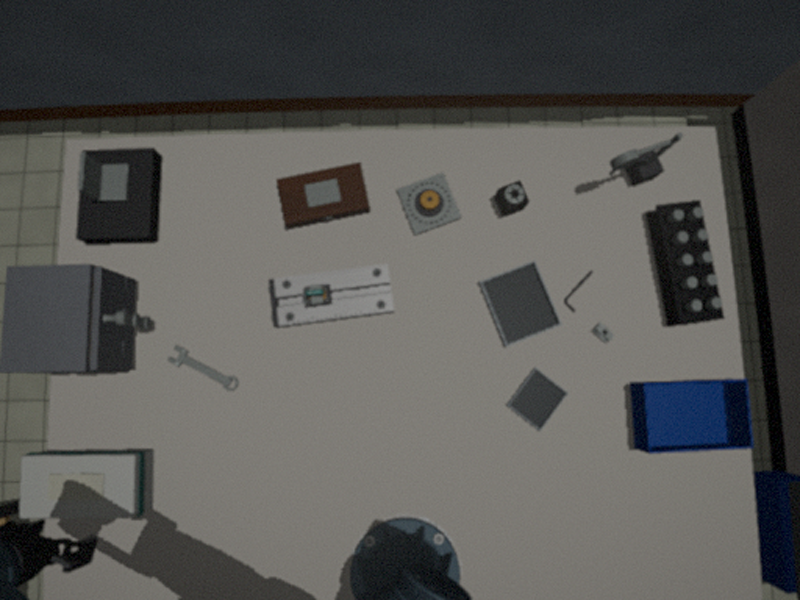

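The scene view shows the rail with the dog at (453,268) and its teal head at (453,257); in the top view the dog is at (317,293). Candidates for the tray, in the top view: the large one at (519,303), the small one at (537,399), and blue bins at (690,415). I choose the large grey one with the dark liner. Only one object is a teal-headed dog on a rail. The rail's dark end plate is at the left, (273,302), and its open end at the right, (393,290).

```bash
cat > m.py <<'E'
from h import *
def teal(c):
    hsv=cv2.cvtColor(c["frame"],cv2.COLOR_RGB2HSV); return cv2.inRange(hsv,(78,70,40),(102,255,255))
def comps(m,amin=6):
    n,l,s,ce=cv2.connectedComponentsWithStats(m); return [(s[i,4],ce[i].round(1),s[i,:4],l==i) for i in range(1,n) if s[i,4]>=amin]
E
python3 - <<'E'
from m import *
T=cam("top");S=cam("scene")
for n,c in(("top",T),("scene",S)):
    print(n,[(a,u.tolist(),b.tolist()) for a,u,b,_ in comps(teal(c),4)])
def quad(mask,lab):
    k=max(cv2.findContours(mask,cv2.RETR_EXTERNAL,cv2.CHAIN_APPROX_NONE)[0],key=cv2.contourArea)
    r=cv2.minAreaRect(k);print(lab,r);return cv2.boxPoints(r)
g=cv2.cvtColor(T["frame"],cv2.COLOR_RGB2GRAY)
# tray dark region in top, window
w=np.zeros_like(g);w[160:228,298:365]=255
print("tablegray",g[230,280],"rail",g[180,190],"tray",g[194,332])
m=((g<105)&(w>0)).astype(np.uint8)*255
b=quad(m,"tray");P=onz(T,b,14);print(P.round(1).tolist(),P.mean(0).round(1))
a=cv2.resize(T["frame"][155:220,165:260],(760,520),interpolation=cv2.INTER_CUBIC)
s=cv2.resize(S["frame"][150:230,245:325],(600,600),interpolation=cv2.INTER_CUBIC)
save("ctop",a);save("cscene",s)
E
```

```text
top [(np.int32(26), [201.5, 187.0], [196, 185, 11, 4]), (np.int32(4), [43.2, 289.8], [42, 289, 3, 2]), (np.int32(30), [89.6, 297.5], [89, 289, 3, 19]), (np.int32(5), [89.0, 312.0], [89, 310, 1, 5]), (np.int32(6), [89.0, 317.7], [88, 316, 3, 4]), (np.int32(10), [89.1, 324.7], [89, 321, 2, 9]), (np.int32(5), [277.6, 350.6], [276, 350, 4, 2]), (np.int32(9), [283.8, 353.3], [281, 351, 6, 5]), (np.int32(6), [289.5, 356.2], [288, 355, 4, 3]), (np.int32(6), [289.5, 366.3], [288, 365, 4, 4]), (np.int32(4), [6.5, 367.8], [6, 367, 2, 3]), (np.int32(6), [291.5, 370.3], [291, 368, 2, 5]), (np.int32(7), [267.4, 374.9], [266, 373, 4, 5]), (np.int32(24), [273.5, 378.7], [269, 376, 10, 7]), (np.int32(8), [255.5, 380.5], [254, 379, 4, 4])]
scene [(np.int32(1010), [71.3, 50.3], [49, 0, 65, 83]), (np.int32(7), [87.4, 18.3], [86, 16, 3, 6]), (np.int32(4), [61.8, 28.5], [61, 27, 2, 4]), (np.int32(23), [89.3, 30.4], [86, 26, 6, 10]), (np.int32(6), [76.0, 81.5], [75, 81, 3, 2]), (np.int32(203), [261.2, 99.0], [235, 83, 57, 24]), (np.int32(8), [70.1, 87.1], [69, 84, 3, 7]), (np.int32(4), [75.5, 86.5], [75, 
[... 200 characters left out ...]
(np.int32(15), [97.1, 148.6], [95, 146, 5, 7]), (np.int32(42), [101.5, 157.1], [98, 151, 8, 15]), (np.int32(12), [115.0, 153.2], [113, 151, 5, 6]), (np.int32(4), [117.8, 162.2], [117, 161, 3, 3]), (np.int32(15), [289.5, 164.1], [287, 161, 6, 7]), (np.int32(4), [119.5, 165.8], [119, 165, 2, 3]), (np.int32(4), [116.8, 166.8], [116, 166, 2, 3]), (np.int32(6), [136.3, 168.7], [136, 167, 2, 4]), (np.int32(78), [123.2, 174.4], [113, 168, 22, 14])]
tablegray 125 rail 129 tray 63
tray ((331.60345458984375, 193.75863647460938), (44.56687927246094, 39.924495697021484), 68.19859313964844)
[[590.0, -168.7, 14.0], [637.4, -296.5, 14.0], [496.2, -343.5, 14.0], [450.9, -217.0, 14.0]] [ 543.6 -256.4   14. ]
```

View pics/ctop.png

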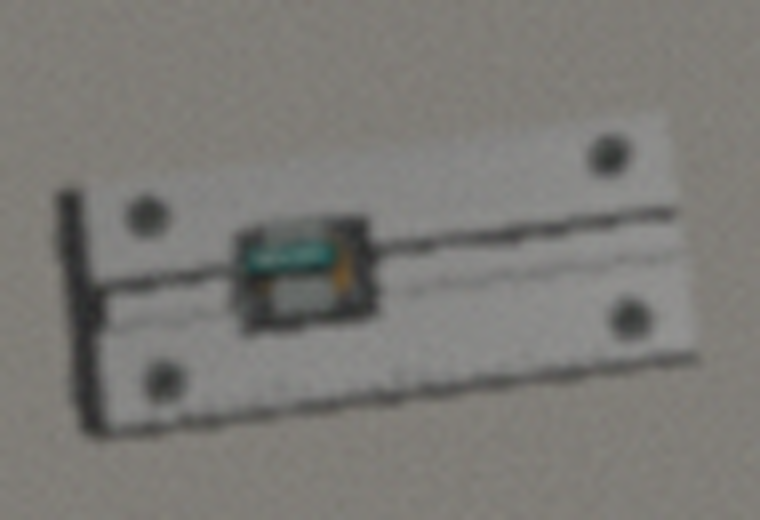

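View pics/cscene.png

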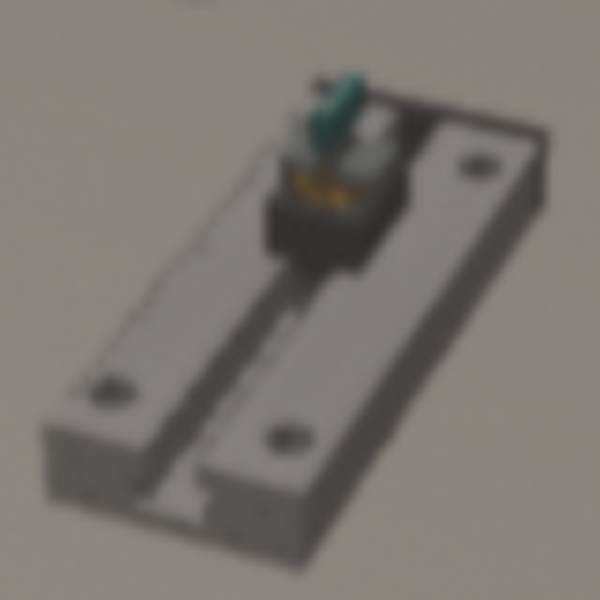

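Top crop: the bolt holes are at (147,216), (610,155), (164,381) and (632,318), and the teal head is at (290,257) lying along the slot. Scene crop: the near end of the slot is open, and the head stands on the dog at (338,112).

```bash
python3 - <<'E'
from m import *
T=cam("top");S=cam("scene")
t=lambda p:(np.array(p,float)+.5)/8-.5+[165,155]
s=lambda p:(np.array(p,float)+.5)/7.5-.5+[245,150]
H=onz(T,t([(147,216),(610,155),(164,381),(632,318)]),36);print("holesT",H.round(1).tolist(),H.mean(0).round(1))
G=onz(S,s([(479,165),(112,391),(289,438)]),36);print("holesS (top-left? )",G.round(1).tolist())
E=onz(T,t([(668,112),(695,357),(678,213)]),36);print("end",E.round(1).tolist())
d=(H[1]+H[3]-H[0]-H[2])[:2];print("yaw rail",np.arctan2(d[1],d[0]))
# head: triangulate centroid
def tri(a,b):
    o1,d1=ray(T,a);o2,d2=ray(S,b);d1=d1[0];d2=d2[0]
    k=np.linalg.lstsq(np.c_[d1,-d2],o2-o1,rcond=None)[0];p,q=o1+k[0]*d1,o2+k[1]*d2;return ((p+q)/2).round(1),np.linalg.norm(p-q).round(1)
print("head tri",tri(t((290,257)),s((338,112))))
print("head on z98 top",onz(T,t([(290,257),(245,262),(335,252)]),98).round(1).tolist())
print("head on z89 scene",onz(S,s([(338,112)]),89).round(1).tolist())
print("dog block corners z60",onz(T,t([(237,232),(368,218),(378,315),(245,332)]),60).round(1).tolist())
# tray in scene
g=cv2.cvtColor(S["frame"],cv2.COLOR_RGB2GRAY);w=np.zeros_like(g);w[250:312,145:235]=255
m=((g<95)&(w>0)).astype(np.uint8)*255
k=max(cv2.findContours(m,cv2.RETR_EXTERNAL,cv2.CHAIN_APPROX_NONE)[0],key=cv2.contourArea)
q=cv2.approxPolyDP(cv2.convexHull(k),5,True).reshape(-1,2);print(q.tolist(),onz(S,q,12).round(1).tolist(),onz(S,q,12).mean(0))
E
```

```text
holesT [[593.0, 232.6, 36.0], [613.4, 43.4, 36.0], [525.2, 225.5, 36.0], [546.0, 35.8, 36.0]] [569.4 134.3  36. ]
holesS (top-left? ) [[593.8, 230.1, 36.0], [546.3, 34.2, 36.0], [614.1, 41.8, 36.0]]
end [[630.7, 19.2, 36.0], [529.5, 10.7, 36.0], [588.7, 16.2, 36.0]]
yaw rail -1.462527516710968
head tri (array([566.1, 166.2,  87.1]), np.float64(1.9))
head on z98 top [[565.2, 165.2, 98.0], [563.7, 182.5, 98.0], [566.7, 147.8, 98.0]]
head on z89 scene [[566.9, 162.8, 89.0]]
dog block corners z60 [[581.6, 191.9, 60.0], [585.9, 139.6, 60.0], [546.8, 135.9, 60.0], [541.4, 188.8, 60.0]]
[[171, 255], [229, 264], [214, 308], [150, 298]] [[456.2, -226.2, 12.0], [594.0, -179.8, 12.0], [641.2, -303.3, 12.0], [505.2, -353.5, 12.0]] [ 549.15062433 -265.71320061   12.        ]
```

Emit:
step_arm([
  {"offset": [0.23,-0.2,0],"dr": [0,0,-0.05],"hand": -1},
  {"offset": [0.45,-0.4,0],"dr": [0,0,-0.1],"hand": -1},
  {"offset": [0.68,-0.6,0],"dr": [0,0,-0.15],"hand": -1},
  {"offset": [0.9,-0.8,0],"dr": [0,0,-0.2],"hand": -1},
  {"offset": [0.9,-0.8,0],"dr": [0,0,-0.25],"hand": -1},
  {"offset": [0.9,-0.8,0],"dr": [0,0,-0.3],"hand": -1},
  {"offset": [0.9,-0.8,0],"dr": [0,0,-0.35],"hand": -1},
  {"offset": [0.9,-0.8,0],"dr": [0,0,-0.379],"hand": -1},
  {"offset": [0.9,-0.8,0],"dr": [0,0,-0.379],"hand": -1},
], grip_force=40)

```text
time_s: 1.42
position: [379.4, 353.8, 231.3]
tcp_rot: [-0.0, 0.668, 0.745, -0.0]
wrist_force: [0.2, 1.1, -0.1]
finger_gap: 85.2
finger_force: 0.0
```

Emit:
step_arm([
  {"offset": [0.2,-0.2,-0.1],"dr": [0,0,0],"hand": -1},
  {"offset": [0.4,-0.4,-0.2],"dr": [0,0,0],"hand": -1},
  {"offset": [0.6,-0.6,-0.3],"dr": [0,0,0],"hand": -1},
  {"offset": [0.744,-0.756,-0.4],"dr": [0,0,0],"hand": -0.5},
  {"offset": [0.744,-0.756,-0.4],"dr": [0,0,0],"hand": 0},
  {"offset": [0.744,-0.756,-0.4],"dr": [0,0,0],"hand": 0},
  {"offset": [0.744,-0.756,-0.4],"dr": [0,0,0],"hand": 0},
])

```text
time_s: 2.3
position: [565.0, 165.4, 131.4]
tcp_rot: [-0.0, 0.667, 0.745, -0.0]
wrist_force: [0.5, 0.3, 0.3]
finger_gap: 42.6
finger_force: 0.0
```

```bash
python3 - <<'E'
from h import *
S=cam("scene");T=cam("top")
print("tcp px",proj(S,[[565,165.4,131.4]])[0], "head top px",proj(S,[[565.5,165,98]])[0])
a=cv2.resize(S["frame"][110:210,245:335],(540,600),interpolation=cv2.INTER_CUBIC);save("b1",a)
E
```

```text
tcp px [289.70582416 150.74484974] head top px [289.62189443 161.25727652]
```

View pics/b1.png

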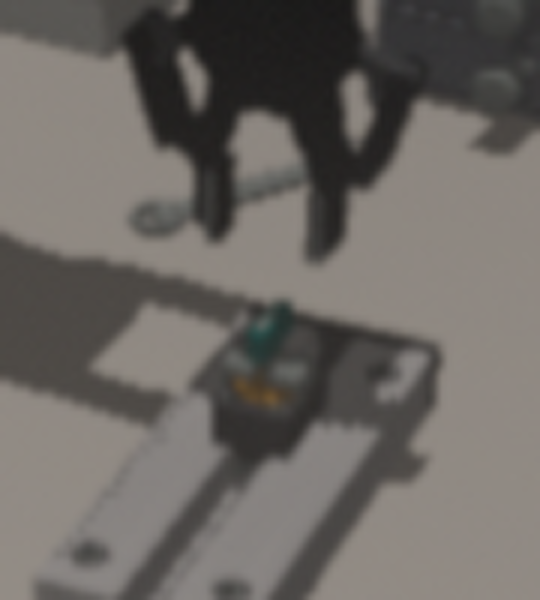

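The crop shows the finger tips at (216,238) and (318,258), centred over the teal head at (268,332). Next I go down and close on the head.

Emit:
step_arm([
  {"offset": [0,0,-0.06],"dr": [0,0,0],"hand": 0},
  {"offset": [0,0,-0.12],"dr": [0,0,0],"hand": 0},
  {"offset": [0,0,-0.17],"dr": [0,0,0],"hand": 0},
  {"offset": [0,0,-0.191],"dr": [0,0,0],"hand": 0},
  {"offset": [0,0,-0.191],"dr": [0,0,0],"hand": 0.3},
  {"offset": [0,0,-0.191],"dr": [0,0,0],"hand": 0.5},
  {"offset": [0,0,-0.191],"dr": [0,0,0],"hand": 0.7},
  {"offset": [0,0,-0.191],"dr": [0,0,0],"hand": 1},
  {"offset": [0,0,-0.191],"dr": [0,0,0],"hand": 1},
  {"offset": [0,0,-0.191],"dr": [0,0,0],"hand": 1},
  {"offset": [0,0,-0.191],"dr": [0,0,0],"hand": 1},
], grip_force=35)

```text
time_s: 3.78
position: [566.3, 165.0, 84.2]
tcp_rot: [0.001, 0.668, 0.744, 0.001]
wrist_force: [3.9, 1.0, 3.2]
finger_gap: 9.0
finger_force: 39.0
```

Emit:
step_arm([
  {"offset": [0.004,0,-0.008],"dr": [0,0,0],"hand": 1},
  {"offset": [0.004,0,-0.016],"dr": [0,0,0],"hand": 1},
  {"offset": [0.004,0,-0.024],"dr": [0,0,0],"hand": 1},
  {"offset": [0.004,0,-0.028],"dr": [0,0,0],"hand": 1},
  {"offset": [0.004,0,-0.028],"dr": [0,0,0],"hand": 1},
])

```text
time_s: 4.4
position: [566.7, 165.1, 78.2]
tcp_rot: [0.0, 0.668, 0.744, 0.0]
wrist_force: [-1.7, 1.3, 12.9]
finger_gap: 8.9
finger_force: 40.3
```

Emit:
step_arm([
  {"offset": [-0.001,0,-0.003],"dr": [0,0,0],"hand": 1},
  {"offset": [-0.001,0,-0.005],"dr": [0,0,0],"hand": 1},
  {"offset": [-0.001,0,-0.005],"dr": [0,0,0],"hand": 1},
])

```text
time_s: 4.78
position: [566.8, 165.1, 78.1]
tcp_rot: [0.0, 0.668, 0.744, 0.0]
wrist_force: [-4.5, 0.6, 20.7]
finger_gap: 9.1
finger_force: 41.3
```

Emit:
step_arm([
  {"offset": [0.002,0,0.001],"dr": [0,0,0.03],"hand": 1},
  {"offset": [0.002,0,0.001],"dr": [0,0,0.06],"hand": 1},
  {"offset": [0.002,0,0.001],"dr": [0,0,0.09],"hand": 1},
  {"offset": [0.002,0,0.001],"dr": [0,0,0.12],"hand": 1},
  {"offset": [0.002,0,0.001],"dr": [0,0,0.15],"hand": 1},
  {"offset": [0.002,0,0.001],"dr": [0,0,0.18],"hand": 1},
  {"offset": [0.002,0,0.001],"dr": [0,0,0.2],"hand": 1},
  {"offset": [0.002,0,0.001],"dr": [0,0,0.2],"hand": 1},
])

```text
time_s: 5.78
position: [566.6, 164.9, 78.1]
tcp_rot: [-0.0, 0.405, 0.915, -0.0]
wrist_force: [-6.7, -0.5, 20.9]
finger_gap: 8.9
finger_force: 41.3
```

```bash
python3 -c "
from h import *
o=sensors.get_obs();print(o['torque'],o['wrist_force'],o['tcp_rot'])"
```

```text
[-0.18629944  1.21113255  0.05828775] [-6.67214367 -0.52841506 20.94306999] [-2.84152581e-05  4.04541162e-01  9.14519757e-01 -2.49435858e-04]
```

Emit:
step_arm([
  {"offset": [-0.003,0,0],"dr": [0,0,0.02],"hand": 1},
  {"offset": [-0.003,0,0],"dr": [0,0,0.04],"hand": 1},
  {"offset": [-0.003,0,0],"dr": [0,0,0.06],"hand": 1},
  {"offset": [-0.003,0,0],"dr": [0,0,0.08],"hand": 1},
  {"offset": [-0.003,0,0],"dr": [0,0,0.08],"hand": 1},
])

```text
time_s: 6.4
position: [566.4, 164.8, 78.1]
tcp_rot: [0.001, 0.287, 0.958, -0.0]
wrist_force: [-4.5, -1.3, 19.7]
finger_gap: 8.7
finger_force: 41.1
```

```bash
python3 -c "
from h import *
o=sensors.get_obs();print(o['torque'],o['wrist_force'],o['tcp_rot'])"
```

```text
[-0.23520129  0.92097537  0.02922596] [-4.50411765 -1.30985167 19.67678116] [ 5.45827860e-04  2.86737967e-01  9.58008879e-01 -1.65231460e-04]
```

Emit:
step_arm([
  {"offset": [-0.002,0,0],"dr": [0,0,0.02],"hand": 1},
  {"offset": [-0.002,0,0],"dr": [0,0,0.04],"hand": 1},
  {"offset": [-0.002,0,0],"dr": [0,0,0.06],"hand": 1},
  {"offset": [-0.002,0,0],"dr": [0,0,0.07],"hand": 1},
  {"offset": [-0.002,0,0],"dr": [0,0,0.07],"hand": 1},
])

```text
time_s: 7.02
position: [566.2, 164.6, 78.1]
tcp_rot: [0.001, 0.18, 0.984, -0.0]
wrist_force: [-2.5, -0.7, 18.1]
finger_gap: 8.9
finger_force: 41.0
```

```bash
python3 -c "
from h import *
o=sensors.get_obs();print(o['torque'],o['wrist_force'],o['tcp_rot'])"
```

```text
[-0.32069717  0.68669575  0.00783186] [-2.51606837 -0.70680377 18.13377213] [ 8.42239053e-04  1.80088685e-01  9.83649993e-01 -2.16723691e-04]
```

Emit:
step_arm([
  {"offset": [0,0,0],"dr": [0,0,0.02],"hand": 1},
  {"offset": [0,0,0],"dr": [0,0,0.04],"hand": 1},
  {"offset": [0,0,0],"dr": [0,0,0.06],"hand": 1},
  {"offset": [0,0,0],"dr": [0,0,0.08],"hand": 1},
  {"offset": [0,0,0],"dr": [0,0,0.08],"hand": 1},
])

```text
time_s: 7.65
position: [566.2, 164.5, 78.1]
tcp_rot: [0.001, 0.055, 0.998, -0.0]
wrist_force: [-4.1, -2.1, 19.6]
finger_gap: 8.9
finger_force: 41.0
```

```bash
python3 -c "
from h import *
o=sensors.get_obs();print(o['torque'],o['wrist_force'],o['tcp_rot'])"
```

```text
[-0.43525795  0.70260333  0.01819406] [-4.13024778 -2.10427233 19.57429384] [ 8.19146535e-04  5.52177893e-02  9.98473902e-01 -4.37216734e-04]
```

Emit:
step_arm([
  {"offset": [-0.001,0,0],"dr": [0,0,0.02],"hand": 1},
  {"offset": [-0.002,0,0],"dr": [0,0,0.04],"hand": 1},
  {"offset": [-0.003,0,0],"dr": [0,0,0.06],"hand": 1},
  {"offset": [-0.003,0,0],"dr": [0,0,0.07],"hand": 1},
  {"offset": [-0.003,0,0],"dr": [0,0,0.07],"hand": 1},
])

```text
time_s: 8.28
position: [566.1, 164.4, 78.2]
tcp_rot: [0.001, -0.054, 0.999, -0.001]
wrist_force: [-1.8, -2.5, 16.4]
finger_gap: 9.0
finger_force: 40.7
```

```bash
python3 -c "
from h import *
o=sensors.get_obs();print(o['torque'],o['wrist_force'],o['tcp_rot'])"
```

```text
[-0.46474024  0.23193746  0.01483074] [-1.7793342  -2.49664726 16.35830197] [ 1.45834858e-03 -5.44189579e-02  9.98516947e-01 -5.96801510e-04]
```

Emit:
step_arm([
  {"offset": [-0.001,0,0.006],"dr": [0,0,0],"hand": 1},
  {"offset": [-0.001,0,0.012],"dr": [0,0,0],"hand": 1},
  {"offset": [-0.001,0,0.018],"dr": [0,0,0],"hand": 1},
  {"offset": [-0.001,0,0.022],"dr": [0,0,0],"hand": 1},
  {"offset": [-0.001,0,0.022],"dr": [0,0,0],"hand": 1},
])

```text
time_s: 8.9
position: [565.4, 164.4, 81.8]
tcp_rot: [0.001, -0.054, 0.999, -0.0]
wrist_force: [4.3, -2.3, 7.7]
finger_gap: 8.9
finger_force: 39.4
```

Emit:
step_arm([
  {"offset": [0,0,0],"dr": [0,0,0],"hand": 0.7},
  {"offset": [0,0,0],"dr": [0,0,0],"hand": 0.5},
  {"offset": [0,0,0],"dr": [0,0,0],"hand": 0.3},
  {"offset": [0,0,0],"dr": [0,0,0],"hand": 0.2},
  {"offset": [0,0,0.06],"dr": [0,0,0],"hand": 0.2},
  {"offset": [0,0,0.14],"dr": [0,0,0],"hand": 0.2},
  {"offset": [0,0,0.24],"dr": [0,0,0],"hand": 0},
  {"offset": [0,0,0.4],"dr": [0,0,-0.05],"hand": -0.5},
  {"offset": [0,0,0.4],"dr": [0,0,-0.1],"hand": -0.5},
  {"offset": [0,0,0.4],"dr": [0,0,-0.15],"hand": -0.5},
  {"offset": [0,0,0.4],"dr": [0,0,-0.2],"hand": -0.5},
  {"offset": [0,0,0.4],"dr": [0,0,-0.2],"hand": -0.5},
])

```text
time_s: 10.4
position: [564.9, 165.0, 182.8]
tcp_rot: [0.001, 0.256, 0.967, 0.0]
wrist_force: [0.6, -0.2, 0.9]
finger_gap: 64.2
finger_force: 0.0
```

```bash
python3 - <<'E'
from m import *
S=cam("scene")
print([(a,u.tolist(),b.tolist()) for a,u,b,_ in comps(teal(S),4) if 260<u[0]<320 and 140<u[1]<190])
print(proj(S,[[566,165,88]]))
a=cv2.resize(S["frame"][110:210,245:335],(540,600),interpolation=cv2.INTER_CUBIC);save("b2",a)
E
```

```text
[(np.int32(45), [290.2, 165.1], [286, 163, 10, 6])]
[[289.72781718 164.3578976 ]]
```

View pics/b2.png

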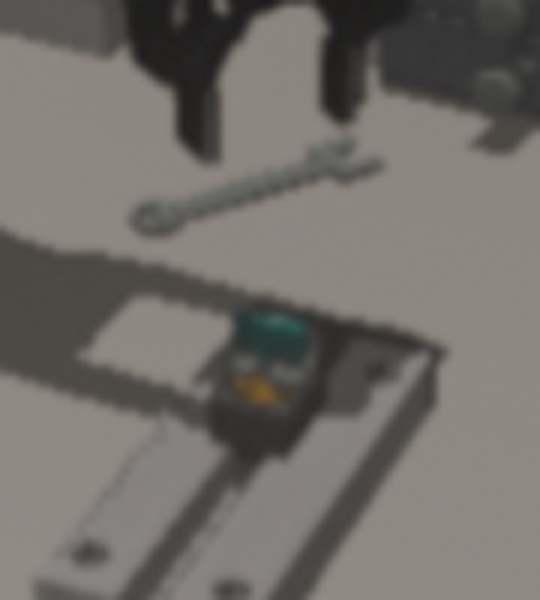

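The head at (272,335) now lies across the slot and sits low on its bridge, so it is caught. Next I grip the block.

Emit:
step_arm([
  {"offset": [0.005,0,-0.04],"dr": [0,0,-0.055],"hand": -0.5},
  {"offset": [0.005,0,-0.08],"dr": [0,0,-0.11],"hand": -0.5},
  {"offset": [0.005,0,-0.12],"dr": [0,0,-0.165],"hand": -0.5},
  {"offset": [0.005,0,-0.16],"dr": [0,0,-0.22],"hand": -0.5},
  {"offset": [0.005,0,-0.2],"dr": [0,0,-0.27],"hand": -0.5},
  {"offset": [0.005,0,-0.24],"dr": [0,0,-0.3],"hand": -0.5},
  {"offset": [0.005,0,-0.24],"dr": [0,0,-0.3],"hand": -0.5},
])

```text
time_s: 11.32
position: [565.2, 164.9, 120.8]
tcp_rot: [-0.0, 0.667, 0.745, -0.0]
wrist_force: [-0.6, 1.7, 0.3]
finger_gap: 63.9
finger_force: 0.0
```

Emit:
step_arm([
  {"offset": [0,0,-0.08],"dr": [0,0,0],"hand": -0.4},
  {"offset": [0,0,-0.16],"dr": [0,0,0],"hand": -0.4},
  {"offset": [0,0,-0.23],"dr": [0,0,0],"hand": -0.4},
  {"offset": [0,0,-0.29],"dr": [0,0,0],"hand": -0.4},
  {"offset": [0,0,-0.327],"dr": [0,0,0],"hand": -0.4},
  {"offset": [0,0,-0.327],"dr": [0,0,0],"hand": -0.2},
  {"offset": [0,0,-0.327],"dr": [0,0,0],"hand": -0.1},
  {"offset": [0,0,-0.327],"dr": [0,0,0],"hand": 0.1},
  {"offset": [0,0,-0.327],"dr": [0,0,0],"hand": 0.3},
  {"offset": [0,0,-0.327],"dr": [0,0,0],"hand": 0.4},
  {"offset": [0,0,-0.327],"dr": [0,0,0],"hand": 0.4},
], grip_force=30)

```text
time_s: 12.7
position: [566.5, 165.0, 40.2]
tcp_rot: [0.001, 0.668, 0.744, 0.001]
wrist_force: [0.9, 0.4, 5.7]
finger_gap: 39.1
finger_force: 32.5
```

```bash
python3 -c "
from h import *
o=sensors.get_obs();print(o['torque'],o['wrist_force'],o['tcp_rot'])"
```

```text
[ 0.0439721  -0.04459988  0.04278554] [0.86890328 0.3956909  5.66083613] [6.57466489e-04 6.67788198e-01 7.44350716e-01 7.08480590e-04]
```

Emit:
step_arm([
  {"offset": [0.001,0,0.003],"dr": [0,0,0],"hand": 0.4},
  {"offset": [0.003,-0.02,0.003],"dr": [0,0,0],"hand": 0.4},
  {"offset": [0.006,-0.05,0.003],"dr": [0,0,0],"hand": 0.4},
  {"offset": [0.01,-0.08,0.003],"dr": [0,0,0],"hand": 0.4},
  {"offset": [0.014,-0.12,0.003],"dr": [0,0,0],"hand": 0.4},
  {"offset": [0.018,-0.16,0.003],"dr": [0,0,0],"hand": 0.4},
  {"offset": [0.018,-0.16,0.003],"dr": [0,0,0],"hand": 0.4},
], grip_force=50)

```text
time_s: 13.58
position: [570.1, 124.6, 40.3]
tcp_rot: [-0.0, 0.668, 0.744, 0.0]
wrist_force: [-0.9, -0.3, 4.4]
finger_gap: 38.9
finger_force: 51.4
```

```bash
python3 -c "
from h import *
o=sensors.get_obs();print(o['torque'],o['wrist_force'],o['tcp_rot'])"
```

```text
[ 0.12875557 -0.01186229  0.04972283] [-0.90548278 -0.26803426  4.42092514] [-1.06004140e-04  6.67869997e-01  7.44277941e-01  3.72128975e-05]
```

Emit:
step_arm([
  {"offset": [0.004,-0.04,0.001],"dr": [0,0,0],"hand": 0.4},
  {"offset": [0.009,-0.08,0.002],"dr": [0,0,0],"hand": 0.4},
  {"offset": [0.013,-0.12,0.002],"dr": [0,0,0],"hand": 0.4},
  {"offset": [0.017,-0.16,0.002],"dr": [0,0,0],"hand": 0.4},
  {"offset": [0.022,-0.2,0.002],"dr": [0,0,0],"hand": 0.4},
  {"offset": [0.026,-0.24,0.002],"dr": [0,0,0],"hand": 0.4},
  {"offset": [0.031,-0.28,0.002],"dr": [0,0,0],"hand": 0.4},
  {"offset": [0.031,-0.28,0.002],"dr": [0,0,0],"hand": 0.4},
])

```text
time_s: 14.58
position: [578.0, 53.0, 40.4]
tcp_rot: [0.001, 0.668, 0.744, -0.001]
wrist_force: [0.1, -3.3, -0.2]
finger_gap: 39.1
finger_force: 50.8
```

Emit:
step_arm([
  {"offset": [0.004,-0.04,0],"dr": [0,0,0],"hand": 0.4},
  {"offset": [0.009,-0.08,0],"dr": [0,0,0],"hand": 0.4},
  {"offset": [0.013,-0.12,0],"dr": [0,0,0],"hand": 0.4},
  {"offset": [0.017,-0.16,0],"dr": [0,0,0],"hand": 0.4},
  {"offset": [0.022,-0.2,0],"dr": [0,0,0],"hand": 0.4},
  {"offset": [0.026,-0.24,0],"dr": [0,0,0],"hand": 0.4},
  {"offset": [0.031,-0.28,0],"dr": [0,0,0],"hand": 0.4},
  {"offset": [0.034,-0.32,0],"dr": [0,0,0],"hand": 0.4},
  {"offset": [0.034,-0.32,0],"dr": [0,0,0],"hand": 0.4},
])

```text
time_s: 15.7
position: [586.3, -26.1, 40.3]
tcp_rot: [-0.0, 0.668, 0.744, -0.0]
wrist_force: [-0.4, -0.2, -4.5]
finger_gap: 39.1
finger_force: 50.7
```

```bash
python3 - <<'E'
from m import *
S=cam("scene");T=cam("top")
o=sensors.get_obs();print(o['torque'],o['wrist_force'],o['position'])
a=cv2.resize(S["frame"][130:330,130:330],(600,600),interpolation=cv2.INTER_CUBIC);save("b3",a)
E
```

```text
[-0.01719649 -0.03712719 -0.06269533] [ 0.01438462  0.25285861 -4.63986188] [586.12899477 -25.16378495  40.3143466 ]
```

View pics/b3.png

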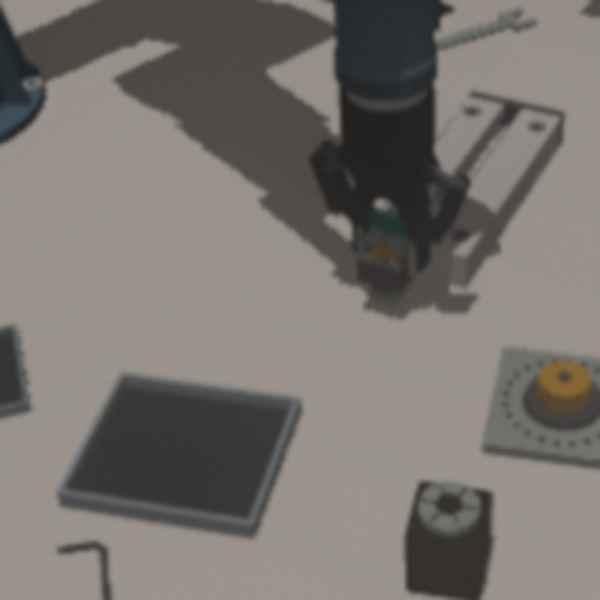

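The picture shows the dog in the fingers at (387,255), clear of the rail's end and level. The tray rim corners are at (122,377), (300,400), (255,533) and (62,495). Next I lift and carry.

Emit:
step_arm([
  {"offset": [0,0,0.03],"dr": [0,0,0],"hand": 0.4},
  {"offset": [0,0,0.08],"dr": [0,0,0],"hand": 0.4},
  {"offset": [0,0,0.15],"dr": [0,0,0],"hand": 0.4},
  {"offset": [0,0,0.22],"dr": [0,0,0],"hand": 0.4},
  {"offset": [0,0,0.25],"dr": [0,0,0],"hand": 0.4},
  {"offset": [-0.02,-0.1,0.25],"dr": [0,0,0],"hand": 0.4},
  {"offset": [-0.04,-0.22,0.25],"dr": [0,0,0],"hand": 0.4},
  {"offset": [-0.06,-0.36,0.25],"dr": [0,0,0],"hand": 0.4},
  {"offset": [-0.08,-0.5,0.25],"dr": [0,0,0],"hand": 0.4},
], grip_force=60)

```text
time_s: 16.92
position: [566.0, -151.0, 103.3]
tcp_rot: [-0.0, 0.668, 0.744, 0.0]
wrist_force: [0.5, -0.3, -3.6]
finger_gap: 38.5
finger_force: 65.3
```

Emit:
step_arm([
  {"offset": [-0.02,-0.12,0],"dr": [0,0,0],"hand": 0.4},
  {"offset": [-0.04,-0.24,0],"dr": [0,0,0],"hand": 0.4},
  {"offset": [-0.06,-0.34,0],"dr": [0,0,0],"hand": 0.4},
  {"offset": [-0.08,-0.41,0],"dr": [0,0,0],"hand": 0.4},
  {"offset": [-0.08,-0.44,0],"dr": [0,0,0],"hand": 0.4},
  {"offset": [-0.08,-0.44,0],"dr": [0,0,0],"hand": 0.4},
  {"offset": [-0.08,-0.44,-0.06],"dr": [0,0,0],"hand": 0.4},
  {"offset": [-0.08,-0.44,-0.12],"dr": [0,0,0],"hand": 0.4},
  {"offset": [-0.08,-0.44,-0.18],"dr": [0,0,0],"hand": 0.4},
  {"offset": [-0.08,-0.44,-0.23],"dr": [0,0,0],"hand": 0.4},
  {"offset": [-0.08,-0.44,-0.25],"dr": [0,0,0],"hand": 0.4},
  {"offset": [-0.08,-0.44,-0.25],"dr": [0,0,0],"hand": 0.4},
])

```text
time_s: 18.42
position: [546.2, -260.0, 40.1]
tcp_rot: [-0.0, 0.668, 0.744, -0.0]
wrist_force: [1.8, -0.5, -4.4]
finger_gap: 38.5
finger_force: 65.2
```

```bash
python3 - <<'E'
from m import *
S=cam("scene")
o=sensors.get_obs();print(o['wrist_force'],o['position'])
a=cv2.resize(S["frame"][210:330,130:270],(700,600),interpolation=cv2.INTER_CUBIC);save("b4",a)
E
```

```text
[ 0.40505514 -1.04828103 -3.75599728] [ 546.57526428 -260.2638253    40.71243385]
```

View pics/b4.png

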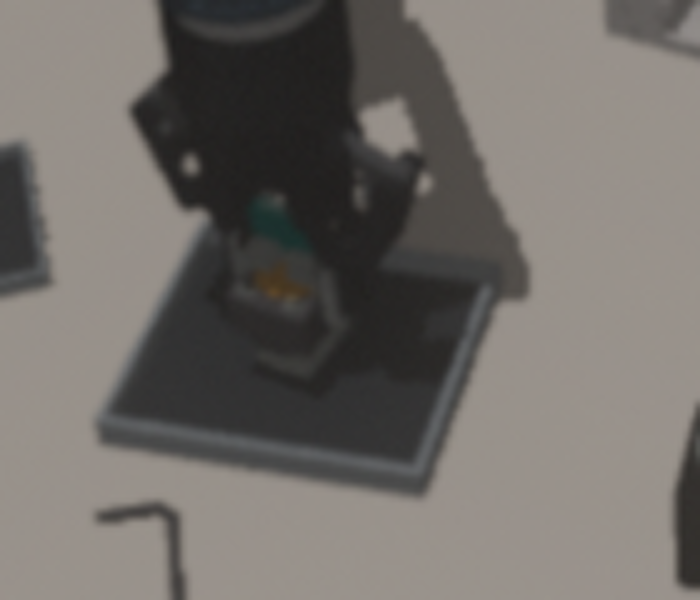

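The picture shows the dog at (285,300) hanging over the tray's middle, inside the walls. Next I lower it gently.

Emit:
step_arm([
  {"offset": [0,0,-0.01],"dr": [0,0,0],"hand": 0.4},
  {"offset": [0,0,-0.02],"dr": [0,0,0],"hand": 0.4},
  {"offset": [0,0,-0.028],"dr": [0,0,0],"hand": 0.4},
  {"offset": [0,0,-0.032],"dr": [0,0,0],"hand": 0.4},
  {"offset": [0,0,-0.036],"dr": [0,0,0],"hand": 0.4},
  {"offset": [0,0,-0.036],"dr": [0,0,0],"hand": 0.4},
])

```text
time_s: 19.23
position: [546.3, -260.1, 31.5]
tcp_rot: [-0.0, 0.668, 0.744, -0.0]
wrist_force: [-0.3, -0.8, -4.6]
finger_gap: 38.4
finger_force: 65.2
```

Emit:
step_arm([
  {"offset": [0,0,-0.002],"dr": [0,0,0],"hand": 0.4},
  {"offset": [0,0,-0.004],"dr": [0,0,0],"hand": 0.4},
  {"offset": [0,0,-0.006],"dr": [0,0,0],"hand": 0.4},
  {"offset": [0,0,-0.006],"dr": [0,0,0],"hand": 0.4},
])

```text
time_s: 19.73
position: [546.3, -260.1, 30.0]
tcp_rot: [-0.0, 0.668, 0.744, -0.0]
wrist_force: [-0.0, 0.6, -4.3]
finger_gap: 38.8
finger_force: 65.2
```

Emit:
step_arm([
  {"offset": [0,0,-0.002],"dr": [0,0,0],"hand": 0.4},
  {"offset": [0,0,-0.004],"dr": [0,0,0],"hand": 0.4},
  {"offset": [0,0,-0.004],"dr": [0,0,0],"hand": 0.4},
])

```text
time_s: 20.1
position: [546.4, -260.1, 29.5]
tcp_rot: [0.0, 0.668, 0.744, -0.0]
wrist_force: [-2.1, 1.9, 2.6]
finger_gap: 38.6
finger_force: 66.0
```

Emit:
step_arm([
  {"offset": [0,0,0],"dr": [0,0,0],"hand": 0},
  {"offset": [0,0,0],"dr": [0,0,0],"hand": -0.15},
  {"offset": [0,0,0],"dr": [0,0,0],"hand": -0.3},
  {"offset": [0,0,0],"dr": [0,0,0],"hand": -0.4},
  {"offset": [0,0,0],"dr": [0,0,0],"hand": -0.4},
  {"offset": [0,0,0.06],"dr": [0,0,0],"hand": -0.4},
  {"offset": [0,0,0.14],"dr": [0,0,0],"hand": -0.4},
  {"offset": [0,0,0.24],"dr": [0,0,0],"hand": -0.4},
  {"offset": [0,0,0.4],"dr": [0,0,0],"hand": -0.4},
  {"offset": [0,0,0.55],"dr": [0,0,0],"hand": -0.4},
  {"offset": [0,0,0.6],"dr": [0,0,0],"hand": -0.4},
  {"offset": [0,0,0.6],"dr": [0,0,0],"hand": -0.4},
])

```text
time_s: 21.6
position: [546.8, -260.4, 180.4]
tcp_rot: [0.001, 0.668, 0.744, 0.0]
wrist_force: [-0.4, -0.3, -0.4]
finger_gap: 59.7
finger_force: 0.0
```

```bash
python3 - <<'E'
from m import *
S=cam("scene")
a=cv2.resize(S["frame"][210:330,130:270],(700,600),interpolation=cv2.INTER_CUBIC);save("b5",a)
E
```

```text
(no output)
```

View pics/b5.png

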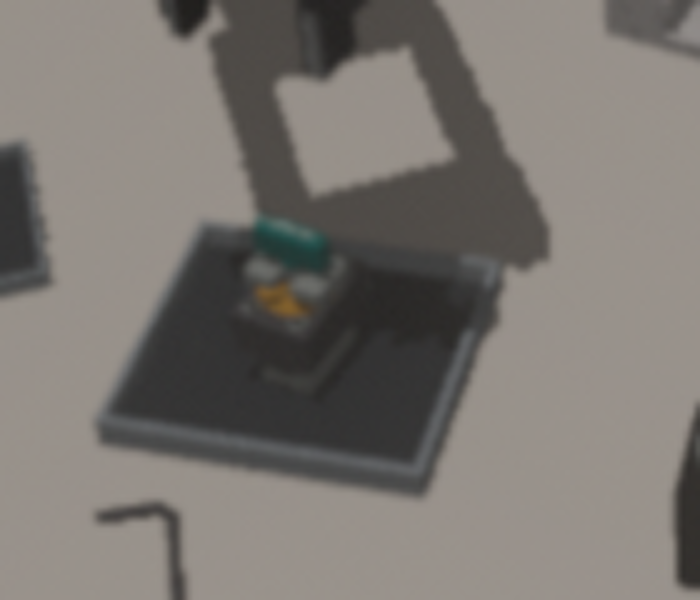

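The dog stands upright on its nut near the middle of the tray, around (295,310). The tray hasn't moved and the gripper is clear, so I hand in.

```bash
python3 -c "
from h import *
print(job.hand_in())"
```

```text
the job is handed in; nothing more can be done
None
```

I released the dog with a counter-clockwise quarter turn, slid it out of the open end, stood it upright near the middle of the larger kit tray and handed the job in at about 22 s; the hand-in returned no verdict.

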